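# Turn the jam carousel to the red-lidded jar and lock it

### The job

Bring the jar with the red lid to the front of the jam carousel: push the lock bolt open by its black knob, push the turntable round by its rim until the red-lidded jar stands behind the brass pointer, then push the bolt fully home again so that guests cannot turn it away. Nothing needs gripping: do not push against, lift or tip the jars, and leave the teaspoons, name card, glass of sticks and bottle where they are.

Things in the scene. Friction and masses are not known exactly. Their poses are not given: they have to be found in the camera images.
- jam_stand: the fixed foot of the jam carousel. Origin on the turntable's axis at counter height; z up; its -x axis points to the stand's front, where a small brass pointer lies on a tongue of the foot. In these texts angles are counted about z in this frame, from its +x axis, counter-clockwise seen from above: the front is at 180 deg. The lock sits on an arm at 225 deg (front right seen from the robot)
- table_top (a point): point on the turntable's axis, at the height of its top (36 mm above the counter). The turntable is a round wooden disc, 210 mm in diameter and 16 mm thick, that carries four jars in seat rings 5 mm high, 90 deg apart, 52 mm from the axis: at 0, 90, 180 and 270 deg when the joint reads 0
- turntable (a joint): angle of the turntable in rad, positive counter-clockwise seen from above, 0 at the start; no end stops. It turns with light friction (about 1 N at the rim) and stays where it is left; the bolt, when home, blocks it. Locking positions every 90 deg (0, 90, 180, 270)
- rim_pin (a point): one of the eight upright steel pins on the turntable's rim to push against, at the top of the pin's axis: 12 mm thick, 42 mm high, top 78 mm above the counter, 94 mm from the turntable's axis. This one is at 157.5 deg when the joint reads 0; the others follow every 45 deg, and all turn with the turntable
- lock_bolt (a joint): slide of the lock bolt in m, along the outward radius at 225 deg: 0 fully home (locked), 0.0225 fully open at its stop; clear of the rim from 0.02. It moves against 2 N of friction and stays where it is left. Its nose fits notches in the rim, midway between jars, 12 mm wide and flared to 28 mm: it enters, and centres the turntable, within 5 deg of a locking position
- bolt_knob (a point): centre of the top of the bolt's upright black knob: a round post 16 mm thick, from 34 to 78 mm above the counter, 119 mm from the turntable's axis when home and 141.5 mm when open. It slides in a steel guide 36 mm high, 31 mm wide, that reaches to 156 mm from the axis. Closed fingers fit over the disc on its inner side and beyond it on its outer side
- front_spot (a point): the place at the front of the stand, behind the brass pointer, where the front jar's underside centre must be: 52 mm from the axis, at the height of the turntable's top
- jar_red: jam jar with a red lid (strawberry), 52 mm in diameter, 54 mm tall, loose in a seat ring on the turntable; origin at the centre of its underside, z up. It starts left, right or at the back, never at the front
- jar_honey: honey jar with a brass-coloured lid, same size and origin; at the front at the start
- jar_white: jam jar with a white lid, same size and origin
- jar_blue: dark jam jar with a blue lid, same size and origin
- teaspoon_a: steel teaspoon, 124 x 25 x 8 mm, lying left of the carousel; origin under its middle
- teaspoon_b: second steel teaspoon, the same, beside it
- name_card: red name card in a small stone block, 20 x 58 x 61 mm, left of the toaster; origin at the centre of its underside
- stick_glass: glass full of wooden sticks, about 105 x 97 x 152 mm, left at the front of the counter; origin at the centre of its underside
- amber_bottle: amber siphon bottle, 103 mm in diameter, 282 mm tall, behind the carousel right of the toaster; origin at the centre of its underside
Not all that is in view belongs to the job. Of the things that look like the jar_white, the largest one is meant.

How it is judged:
By the outcome, as a careful person would: the job done as asked, in the order asked, and still so for the second after the job is handed in, with the robot touching nothing.
It also fails if it takes over 72 s, if anything falls off the work surface, if the arm or the gripper's body presses on something with over 40 N, if the wrist force passes 120 N, or if a joint passes its speed limit or range.

### The arm

A 7-joint arm with a two-finger parallel gripper is mounted at the origin on a cart in front of the work surface, level with it; the furniture and walls round the work are solid. World frame = base frame: x ahead of the robot, y to its left, z up, the work surface at z = 0. Lengths are in m, angles in rad, forces in N, time in s.
With the tool pointing down it reaches from about 0.4 to 0.85 m from the base axis. Payload 4.5 kg.
Tool frame: the origin (TCP) lies midway between the tips of the shut fingers; the grasp point (between the pads) lies 19 mm behind it; z points along the fingers, y is the direction in which the jaws open and shut (so a half turn about z gives the same grasp; the last joint's range is limited). The gripper opens to 88 mm and grips with 3 to 60 N. Pads are 18 mm wide; open, the fingers measure 123 mm over their backs; the gripper's body (75 mm by 187 mm) begins 45 mm behind the grasp point.
Start: joints at [1.336, 0.689, -0.195, 1.565, 0.157, 0.902, -0.215], TCP at [0.166, -0.603, 0.239] pointing down, gripper open.
Joint ranges: [-3.01, 3.01], [-0.46, 2.08], [-1.47, 1.51], [0.13, 2.56], [-1, 4.14], [0.04, 2.09], [-2.66, 2.66]. Speed limits (rad/s): [2.57, 2.57, 3.14, 3.14, 3.14, 3.14, 3.14].

### API

Orientations are given as a unit quaternion [x, y, z, w].
In Python, from plant import r gives the robot as it stands. The module is installed in compiled form; this text tells all that it offers.
- The arm moves only by the tool carry_out, never from a script. Its argument "commands" is a list of rows, each a list of 6 numbers: the shift along the tool's x, y, z in m, then the turn, a rotation vector about the tool's x, y, z in degrees. In form: [[dx, dy, dz, wx, wy, wz], ...]. A call has 1 to 12 rows; each row is the pose to reach, as a shift and turn from the pose commanded when the call began, along the tool's axes at that moment; what a row does not reach only later rows make up. A row lasts 1/10 s, in which the tool goes at most 50 mm and 8.59 degrees, less where a joint would pass 70% of its speed; a pose out of reach is approached as far as the arm can. A call with a gripper value outside its range is refused whole. "fingers" is the closure in counts, from 0 (fully open) to 255 (shut), set as the call begins (left out, the last holds). The fingers move at their own pace and stop on an object; "grip_force" is the grip in N (left out, the last holds). Time passes only in rows, so rows that repeat a pose let the fingers close. It gives the time, the measured TCP pose, the force and the opening at its end, in the units of the state.
- r.get_state(): the state, without advancing time (a new reading comes with each control period).
- r.snapshot(name): name is "scene" or "top"; returns a dict with "img" (420x560x3 uint8, blue, green, red), "intrinsics" (3x3 intrinsics, pixels), "k1" (the pictures are not rectified: a ray, as slopes to the right and down, at radius r is drawn at 1 + k1 r^2 times it, then the intrinsics apply), "extrinsics" (4x4, takes a point from camera to world coordinates). Camera axes: x right, y down, z forward; pixel columns grow to the right and rows downward; lengths in m; the calibration is good to about 2 mm. A picture is of the moment at which its call begins. There is no depth.
- r.finish_job(): hands the job in, once; it reports no verdict.
Trained networks look in a picture, given as the dict that the camera call returned (one of the last four; its "shot" number tells which), for a name from the list of things; names that differ only in an ending like _2 or _b are one class to them, and where a whole thing is asked for, a point or a joint stands for the part that bears it (a point fixed in the world has none). Each returns a list of dicts, best first, with "p" (0 to 1); they miss things now and then, are a little off and sometimes report something else, mostly with a low value. They report only what shows in the picture. A call takes as long as a camera call. They do not tell look-alikes from the thing itself.
- r.spot_in(picture, label): "xyz" ([x, y, z] in m, in world coordinates, good to about 4 mm: the middle of the surface that is visible of it).
- r.spot_point(picture, label): "xyz" ([x, y, z] in m, in world coordinates, good to about 4 mm: a listed point, or the origin of a listed thing).
The state is a dict: "clock": time; "q": joint angles; "qd": joint speeds; "joint_torque": joint torques, N m; "tool_pos": TCP position; "eef_rot": TCP orientation; "contact_force": force on the tool from outside, world axes, zero at the start; "moment": the same for the moment, N m; "opening": opening from 0.0 (shut) to 1.0 (fully open).
Only numpy, scipy, OpenCV 4.12 (cv2) and the standard library are available. Lean on these libraries where they do the work, as an engineer would, in place of code of your own. Each camera call takes 0.05 s, during which the arm holds its last target.

## Working session

There is one attempt and no reset: what is moved stays moved. The work goes in short steps, Python scripts to look and compute and a tool call to move; the robot and the scene stay as the last step left them, time stands still between calls to the robot, and variables do not carry over. Pictures are saved under pics/ and viewed, and the job is handed in when it is done.

Besides the shell and the picture viewer there is one more tool, called after "Request:" in YAML: its name, and indented under it one key for each argument. carry_out: Moves the arm, as the interface text tells. Its arguments: {"type":"object","properties":{"commands":{"type":"array","items":{"type":"array","items":{"type":"number"}}},"fingers":{"type":"number"},"grip_force":{"type":"number"}},"required":["commands"]}

```bash
mkdir -p pics
cat > h.py <<'E'
import numpy as np,cv2
from plant import r
def proj(s,p):
    T=np.linalg.inv(s["extrinsics"]);c=T[:3,:3]@np.array(p)+T[:3,3]
    u=c[:2]/c[2];u=u*(1+s["k1"]*(u@u));K=np.array(s["intrinsics"])
    return (K@np.array([u[0],u[1],1]))[:2]
def ray(s,px):
    K=np.array(s["intrinsics"]);d=cv2.undistortPoints(np.array([[px]],float),K,np.array([s["k1"],0,0,0,0.]))[0,0]
    E=np.array(s["extrinsics"]);return E[:3,3],E[:3,:3]@np.array([d[0],d[1],1])
def atz(s,px,z):
    o,d=ray(s,px);return o+d*(z-o[2])/d[2]
E
python3 - <<'E'
from h import *
st=r.get_state();print({k:np.round(v,3).tolist() for k,v in st.items()})
for n in("scene","top"):
    s=r.snapshot(n);cv2.imwrite(f"pics/{n}0.png",s["img"]);print(n,s["shot"],s["k1"],np.round(s["extrinsics"],3).tolist())
    for l in("jam_stand","table_top","rim_pin","bolt_knob","front_spot","jar_red","jar_honey","jar_white","jar_blue"):
        for d in r.spot_point(s,l)[:3]:print(l,round(d["p"],2),np.round(d["xyz"],4),np.round(proj(s,d["xyz"])))
E
```

```text
{'clock': 0.0, 'q': [1.336, 0.69, -0.195, 1.566, 0.157, 0.902, -0.215], 'qd': [0.001, 0.0, 0.002, -0.001, 0.001, -0.0, 0.0], 'joint_torque': [-0.0, -52.757, -1.267, -15.343, -0.053, 0.007, 0.0], 'tool_pos': [0.166, -0.602, 0.238], 'eef_rot': [0.991, 0.134, -0.0, -0.001], 'contact_force': [0.221, -0.038, 0.116], 'moment': [-0.013, -0.046, -0.017], 'opening': 0.997}
scene 1 -0.0958442056830963 [[-0.902, -0.228, 0.367, 0.253], [-0.432, 0.458, -0.777, 0.687], [0.01, -0.859, -0.511, 0.547], [0.0, 0.0, 0.0, 1.0]]
jam_stand 0.93 [ 0.5408 -0.1124 -0.0047] [310. 225.]
table_top 0.86 [ 0.5453 -0.1125  0.0352] [309. 211.]
rim_pin 0.6 [ 0.4558 -0.0726  0.0767] [339. 213.]
bolt_knob 0.44 [ 0.4597 -0.1898  0.0796] [352. 191.]
front_spot 0.63 [ 0.488  -0.1148  0.0365] [331. 216.]
jar_red 0.6 [ 0.4582 -0.1895  0.0802] [352. 191.]
jar_red 0.58 [ 0.5455 -0.1664  0.0354] [317. 202.]
jar_honey 0.57 [ 0.4901 -0.1131  0.0376] [330. 215.]
jar_white 0.74 [ 0.5973 -0.1124  0.0407] [291. 205.]
jar_white 0.64 [ 0.4891 -0.3065 -0.0034] [350. 197.]
jar_white 0.47 [ 0.6075 -0.3068  0.0008] [313. 187.]
jar_blue 0.
[... 225 characters left out ...]
0e-04] [322. 244.]
table_top 0.71 [ 0.5431 -0.1176  0.0337] [325. 242.]
table_top 0.56 [ 0.5471 -0.0674  0.0349] [304. 240.]
rim_pin 0.79 [ 0.4611 -0.0783  0.0758] [310. 277.]
bolt_knob 0.71 [ 0.4918 -0.1092  0.0367] [322. 264.]
bolt_knob 0.49 [ 0.458  -0.1931  0.0786] [361. 279.]
front_spot 0.8 [ 0.496  -0.1114  0.0354] [323. 262.]
jar_red 0.68 [ 0.5394 -0.1692  0.0349] [347. 244.]
jar_red 0.34 [ 0.5951 -0.1156  0.0357] [324. 220.]
jar_honey 0.74 [ 0.4931 -0.1097  0.0372] [322. 263.]
jar_white 0.74 [ 0.4835 -0.3053 -0.0008] [400. 268.]
jar_white 0.71 [ 0.6019 -0.3036 -0.001 ] [398. 220.]
jar_white 0.56 [ 0.5935 -0.1153  0.039 ] [324. 221.]
jar_blue 0.59 [ 0.549  -0.0662  0.037 ] [303. 239.]
```

View pics/scene0.png

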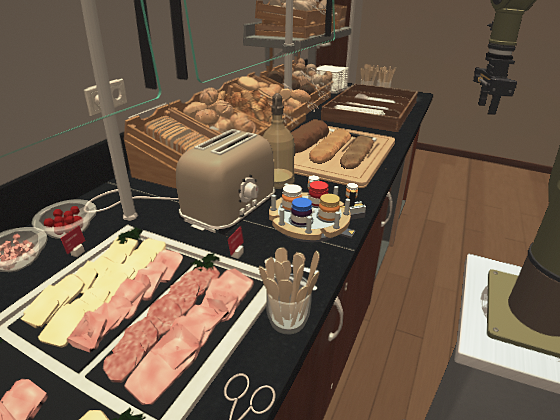

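View pics/top0.png

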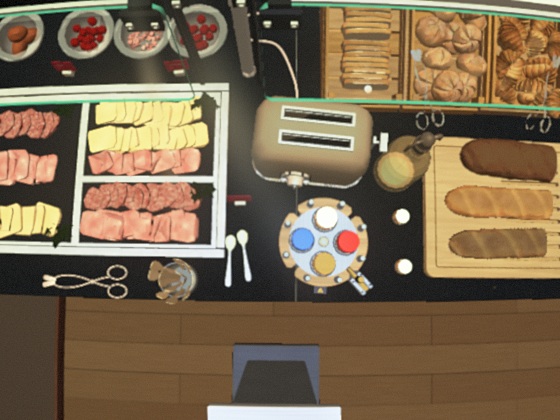

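Run:
```python
import cv2
a=cv2.imread("pics/top0.png")[190:330,250:440];cv2.imwrite("pics/topc.png",cv2.resize(a,None,fx=4,fy=4,interpolation=2))
```

```text
(no output)
```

View pics/topc.png

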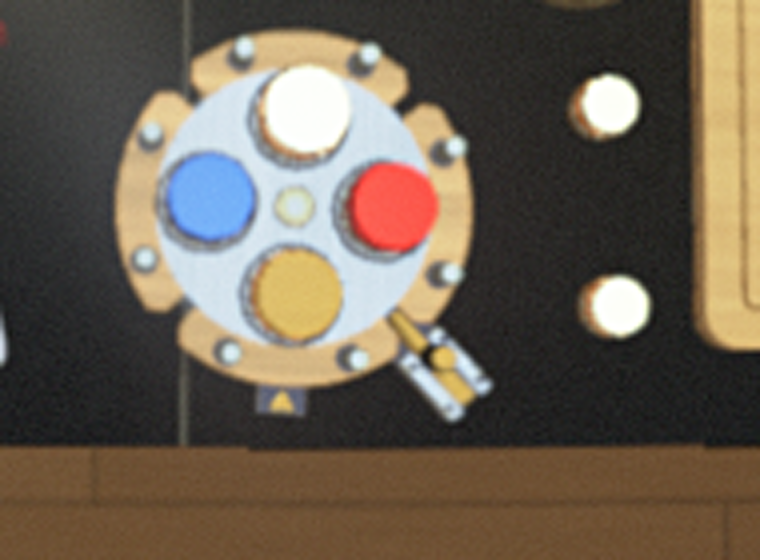

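The top view shows the red lid at crop (393,208), on the stand's right (270°), so it needs a −90° (clockwise) turn. There are three white-lidded candidates in the top image: (326,217) on the turntable, and small ones at (402,216) and (405,267). The one on the turntable is the largest, so it is jar_white; none of them gets touched. Next I'll fit the stand's centre and yaw from the pins and the knob.

```bash
cat > fit.py <<'E'
from h import *
from scipy.optimize import least_squares
s=r.snapshot("top")
P=np.array([(245,46),(370,53),(455,145),(449,272),(354,357),(230,352),(145,257),(151,133)])/4+[250,190]-0.375
kn=np.array((441,356))/4+[250,190]-.375
W=np.array([atz(s,p,.078)[:2] for p in P]);k=atz(s,kn,.078)[:2]
# image order clockwise from back-left: stand angles 22.5,-22.5,...
A=np.radians(22.5-45*np.arange(8))
f=lambda v:(v[:2]+.094*np.c_[np.cos(A+v[2]),np.sin(A+v[2])]-W).ravel()
o=least_squares(f,[.54,-.11,0]);print(o.x,np.degrees(o.x[2]),np.round(f(o.x)*1000,1))
d=k-o.x[:2];print("knob",k,np.hypot(*d),np.degrees(np.arctan2(d[1],d[0]))+360)
E
python3 fit.py
```

```text
[ 0.54549427 -0.11214075 -0.0456958 ] -2.6181764961180187 [-0.2  0.6 -0.1  0.6 -0.6  0.4 -0.3 -0.7 -0.8 -1.9 -0.   0.2  0.3  0.6
  1.8  0.2]
knob [ 0.45859162 -0.19152177] 0.11770053874162535 222.41006654157417
```

```bash
cat > go.py <<'E'
from h import *
import sys
from scipy.spatial.transform import Rotation as R
C=np.array([.5455,-.1121]);Y0=-2.62
def rows(pts):
    # pts: list of (x,y,z,yawdeg)
    st=r.get_state();p=np.array(st["tool_pos"]);q=R.from_quat(st["eef_rot"])
    print("t",round(st["clock"],2),"pos",p.round(4),"yaw",np.degrees(np.arctan2(*q.as_matrix()[[1,0],[0,0]])).round(1),"tilt",q.as_matrix()[:,2].round(3),"F",np.round(st["contact_force"],1),"op",round(st["opening"],2))
    c=p[:2]-C;print("r",np.hypot(*c).round(4),"stand ang",(np.degrees(np.arctan2(c[1],c[0]))-Y0)%360)
    for x,y,z,w in pts:
        t=R.from_euler("z",w,degrees=True)*R.from_quat([1,0,0,0])
        print(np.r_[q.inv().apply(np.array([x,y,z])-p).round(4),(q.inv()*t).as_rotvec(degrees=True).round(1)].tolist())
def pol(rr,a,z,w=None):
    t=np.radians(a+Y0);return (*(C+rr*np.array([np.cos(t),np.sin(t)])),z,(a+Y0-180) if w is None else w)
E
python3 -c "
from go import *
rows([pol(.094,225,.2),pol(.094,225,.05)])"
```

```text
t 1.05 pos [ 0.166  -0.6026  0.2388] yaw 15.4 tilt [ 0. -0. -1.] F [ 0.1  1.2 -0. ] op 1.0
r 0.6202 stand ang 234.88994592990318
[0.4124, -0.3295, 0.0387, 0.0, 0.0, -27.0]
[0.4124, -0.3295, 0.1887, 0.0, 0.0, -27.0]
```

Request:
carry_out:
  commands:
    - [0.41, -0.33, 0.04, 0, 0, -27]
    - [0.412, -0.33, 0.04, 0, 0, -27]
    - [0.412, -0.33, 0.04, 0, 0, -27]
    - [0.412, -0.33, 0.04, 0, 0, -27]
    - [0.412, -0.33, 0.04, 0, 0, -27]
    - [0.412, -0.33, 0.04, 0, 0, -27]
    - [0.412, -0.33, 0.04, 0, 0, -27]
    - [0.412, -0.33, 0.04, 0, 0, -27]
    - [0.412, -0.33, 0.04, 0, 0, -27]
    - [0.412, -0.33, 0.04, 0, 0, -27]
    - [0.412, -0.33, 0.04, 0, 0, -27]
    - [0.412, -0.33, 0.04, 0, 0, -27]
  fingers: 255
  grip_force: 10

```text
clock: 2.25
tool_pos: [0.4791, -0.1697, 0.1988]
eef_rot: [0.931, 0.366, 0.002, -0.001]
contact_force: [-0.1, -0.9, -0.2]
opening: 0.005
```

```bash
python3 -c "
from go import *
rows([pol(.094,225,.2),pol(.094,225,.05)])"
```

```text
t 2.25 pos [ 0.4791 -0.1697  0.1988] yaw 42.9 tilt [ 0.003  0.003 -1.   ] F [-0.1 -0.9 -0.2] op 0.01
r 0.0879 stand ang 223.54768227949492
[-0.0061, 0.0022, -0.0012, 0.0, -0.2, 0.5]
[-0.0068, 0.0021, 0.1488, 0.0, -0.2, 0.5]
```

Request:
carry_out:
  commands:
    - [0, 0, 0, 0, 0, 0]
    - [0, 0, 0, 0, 0, 0]
    - [0, 0, 0.04, 0, 0, 0]
    - [0, 0, 0.07, 0, 0, 0]
    - [0, 0, 0.09, 0, 0, 0]
    - [0, 0, 0.09, 0, 0, 0]
    - [0, 0, 0.09, 0, 0, 0]

```text
clock: 2.95
tool_pos: [0.4751, -0.1762, 0.1091]
eef_rot: [0.933, 0.361, -0.0, 0.0]
contact_force: [1.2, 0.7, 0.1]
opening: 0.004
```

```bash
python3 -c "
from go import *
s=r.snapshot('top');cv2.imwrite('pics/a1.png',cv2.resize(s['img'][170:330,230:450],None,fx=3.5,fy=3.5))
s=r.snapshot('scene');cv2.imwrite('pics/a2.png',cv2.resize(s['img'][130:270,220:420],None,fx=4,fy=4))
rows([pol(.094,225,.05)])"
```

```text
t 3.05 pos [ 0.4761 -0.1759  0.1099] yaw 42.3 tilt [ 0.002 -0.001 -1.   ] F [ 1.  -0.2  0.7] op 0.0
r 0.0943 stand ang 225.21685833655124
[0.0003, -0.0005, 0.0599, 0.1, -0.1, -0.1]
```

View pics/a2.png

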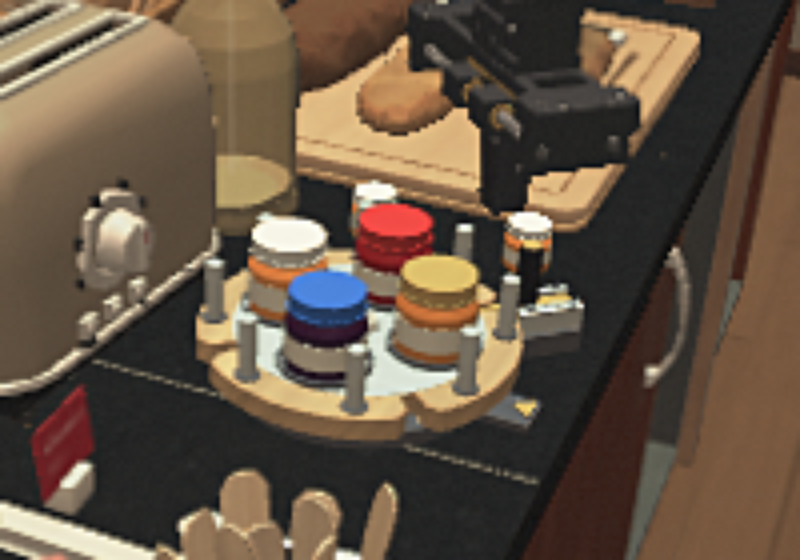

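View pics/a1.png

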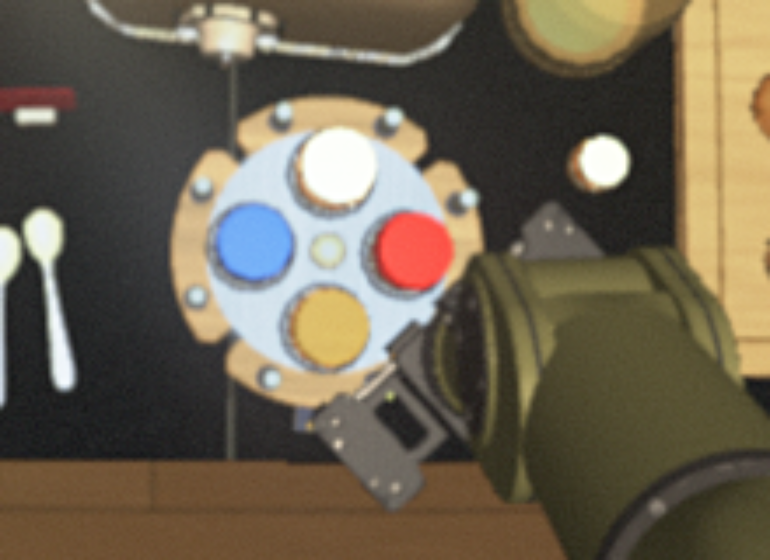

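The fingertips hang above the inner side of the knob (scene crop, tip about (505,205), knob about (530,260)), clear of the pins and jars. I'll go down now.

Request:
carry_out:
  commands:
    - [0, 0, 0.03, 0, 0, 0]
    - [0, 0, 0.045, 0, 0, 0]
    - [0, 0, 0.06, 0, 0, 0]
    - [0, 0, 0.06, 0, 0, 0]
    - [0, 0, 0.06, 0, 0, 0]

```text
clock: 3.55
tool_pos: [0.4761, -0.1753, 0.0497]
eef_rot: [0.932, 0.361, 0.001, 0.0]
contact_force: [0.5, -0.5, 0.7]
opening: 0.005
```

Request:
carry_out:
  commands:
    - [-0.004, 0, 0, 0, 0, 0]
    - [-0.008, 0, 0, 0, 0, 0]
    - [-0.012, 0, 0, 0, 0, 0]
    - [-0.015, 0, 0, 0, 0, 0]
    - [-0.018, 0, 0, 0, 0, 0]
    - [-0.021, 0, 0, 0, 0, 0]
    - [-0.023, 0, 0, 0, 0, 0]
    - [-0.025, 0, 0, 0, 0, 0]
    - [-0.025, 0, 0, 0, 0, 0]

```text
clock: 4.45
tool_pos: [0.4569, -0.1923, 0.0487]
eef_rot: [0.932, 0.361, -0.0, 0.0]
contact_force: [0.5, -0.3, 0.9]
opening: 0.006
```

```bash
python3 -c "
from go import *
rows([pol(.1245,225,.05)])"
```

```text
t 4.45 pos [ 0.4569 -0.1923  0.0487] yaw 42.4 tilt [-0. -0. -1.] F [ 0.5 -0.3  0.9] op 0.01
r 0.1195 stand ang 224.7715639623833
[-0.005, 0.0005, -0.0013, 0.0, 0.0, -0.0]
```

Request:
carry_out:
  commands:
    - [-0.002, 0, 0, 0, 0, 0]
    - [-0.004, 0, 0, 0, 0, 0]
    - [-0.005, 0, 0, 0, 0, 0]
    - [-0.005, 0, 0, 0, 0, 0]
    - [-0.005, 0, 0, 0, 0, 0]

```text
clock: 4.95
tool_pos: [0.4531, -0.1953, 0.0487]
eef_rot: [0.932, 0.362, -0.0, -0.0]
contact_force: [2.1, 0.6, -0.5]
opening: 0.005
```

```bash
python3 -c "
from go import *
rows([pol(.1245,225,.05)])
s=r.snapshot('scene');cv2.imwrite('pics/b2.png',cv2.resize(s['img'][130:270,260:420],None,fx=4,fy=4))"
```

```text
t 4.95 pos [ 0.4531 -0.1953  0.0487] yaw 42.4 tilt [-0.001 -0.    -1.   ] F [ 2.1  0.6 -0.5] op 0.0
r 0.1244 stand ang 224.6215917255172
[-0.0001, 0.0008, -0.0013, -0.0, 0.0, 0.0]
```

View pics/b2.png

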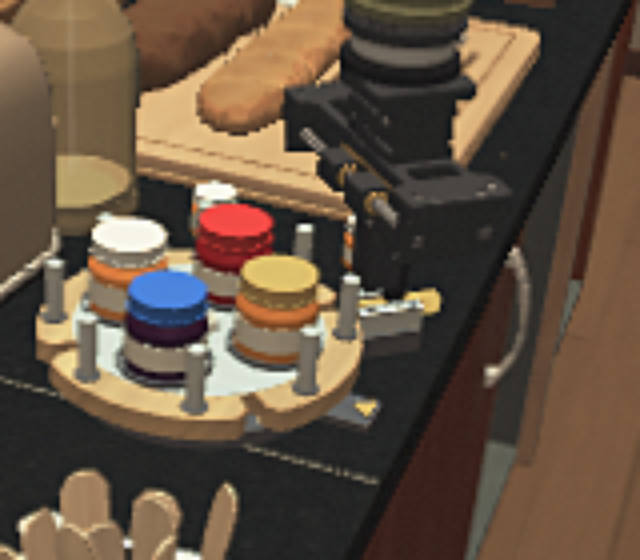

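The brass tail now sticks out of the guide at crop (430,300), so the bolt is moving. I'll push gently on to feel the stop.

Request:
carry_out:
  commands:
    - [-0.001, 0, 0, 0, 0, 0]
    - [-0.002, 0, 0, 0, 0, 0]
    - [-0.002, 0, 0, 0, 0, 0]
    - [-0.002, 0, 0, 0, 0, 0]

```text
clock: 5.4
tool_pos: [0.4518, -0.1965, 0.0487]
eef_rot: [0.932, 0.362, -0.0, -0.0]
contact_force: [0.9, 1.0, -1.0]
opening: 0.003
```

Request:
carry_out:
  commands:
    - [-0.001, 0, 0, 0, 0, 0]
    - [-0.001, 0, 0, 0, 0, 0]
    - [-0.001, 0, 0, 0, 0, 0]

```text
clock: 5.7
tool_pos: [0.4517, -0.1966, 0.0487]
eef_rot: [0.932, 0.362, 0.001, -0.0]
contact_force: [2.9, 3.8, -0.1]
opening: 0.005
```

```bash
python3 -c "
from go import *
rows([pol(.1245,225,.05)])"
```

```text
t 5.7 pos [ 0.4517 -0.1966  0.0487] yaw 42.5 tilt [ 0.001  0.001 -1.   ] F [ 2.9  3.8 -0.1] op 0.0
r 0.1262 stand ang 224.62639979266706
[0.0017, 0.0008, -0.0013, -0.0, -0.1, 0.1]
```

Request:
carry_out:
  commands:
    - [-0.001, 0, 0, 0, 0, 0]
    - [-0.002, 0, 0, 0, 0, 0]
    - [-0.002, 0, 0, 0, 0, 0]

```text
clock: 6.0
tool_pos: [0.4517, -0.1967, 0.0487]
eef_rot: [0.932, 0.363, 0.002, -0.0]
contact_force: [4.4, 5.9, -2.7]
opening: 0.003
```

Request:
carry_out:
  commands:
    - [0.006, 0, 0, 0, 0, 0]
    - [0.012, 0, 0, 0, 0, 0]
    - [0.018, 0, 0, 0, 0, 0]
    - [0.018, 0, -0.05, 0, 0, 0]
    - [0.018, 0, -0.1, 0, 0, 0]
    - [0.018, 0, -0.1, 0, 0, 0]
    - [0.018, 0, -0.1, 0, 0, 0]

```text
clock: 6.7
tool_pos: [0.4632, -0.1871, 0.1497]
eef_rot: [0.932, 0.361, 0.0, 0.001]
contact_force: [-0.6, 0.1, -0.5]
opening: 0.005
```

```bash
python3 -c "
from go import *
s=r.snapshot('scene');cv2.imwrite('pics/c2.png',cv2.resize(s['img'][130:270,260:420],None,fx=4,fy=4))
rows([pol(.1,263.5,.14),pol(.1,263.5,.05)])"
```

```text
t 6.75 pos [ 0.4624 -0.1868  0.1487] yaw 42.4 tilt [-0.001 -0.001 -1.   ] F [-0.  -1.4 -1.3] op 0.01
r 0.1117 stand ang 224.5703451909246
[0.0335, 0.0631, 0.0087, -0.0, 0.1, -38.5]
[0.0335, 0.0631, 0.0987, -0.0, 0.1, -38.5]
```

View pics/c2.png

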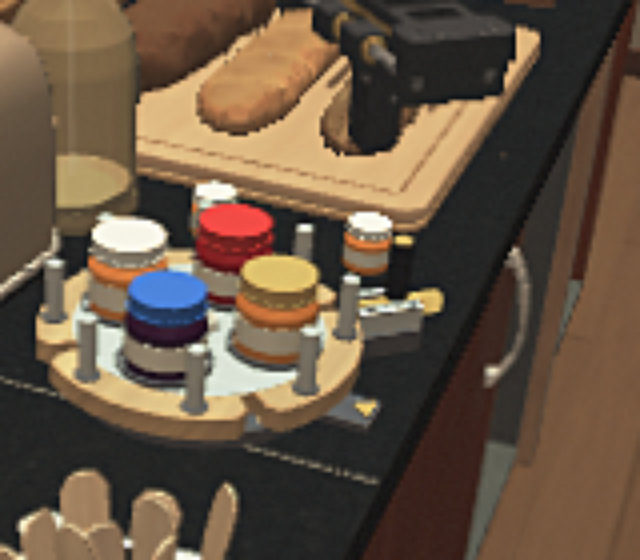

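The bolt is against its stop: 7 N with no further motion, knob at crop (402,262). Now to descend behind the pin at 247.5°.

```bash
python3 -c "
from go import *
rows([pol(.1,267,.1487),pol(.1,267,.05)])"
```

```text
t 6.75 pos [ 0.4624 -0.1868  0.1487] yaw 42.4 tilt [-0.001 -0.001 -1.   ] F [-0.  -1.4 -1.3] op 0.01
r 0.1117 stand ang 224.5703451909246
[0.0374, 0.0677, -0.0, -0.0, 0.0, -42.0]
[0.0375, 0.0677, 0.0987, -0.0, 0.0, -42.0]
```

Request:
carry_out:
  commands:
    - [0.0375, 0.0675, 0, 0, 0, -42]
    - [0.0375, 0.0675, 0, 0, 0, -42]
    - [0.0375, 0.0675, 0, 0, 0, -42]
    - [0.0375, 0.0675, 0, 0, 0, -42]
    - [0.0375, 0.0675, 0, 0, 0, -42]
    - [0.0375, 0.0675, 0, 0, 0, -42]
    - [0.0375, 0.0675, 0, 0, 0, -42]
    - [0.0375, 0.0675, 0.03, 0, 0, -42]
    - [0.0375, 0.0675, 0.05, 0, 0, -42]
    - [0.0375, 0.0675, 0.05, 0, 0, -42]

```text
clock: 7.75
tool_pos: [0.5339, -0.2105, 0.0961]
eef_rot: [0.741, 0.671, -0.002, -0.002]
contact_force: [-0.3, 0.0, 0.2]
opening: 0.003
```

```bash
python3 -c "
from go import *
s=r.snapshot('scene');cv2.imwrite('pics/d2.png',cv2.resize(s['img'][130:270,260:420],None,fx=4,fy=4))
rows([pol(.1,267,.05)])"
```

```text
t 7.8 pos [ 0.5351 -0.2106  0.0976] yaw 84.3 tilt [-0.003  0.    -1.   ] F [ 0.7  0.4 -0.3] op 0.0
r 0.0991 stand ang 266.60574208360333
[-0.0009, 0.0008, 0.0476, -0.2, -0.0, -0.0]
```

View pics/d2.png

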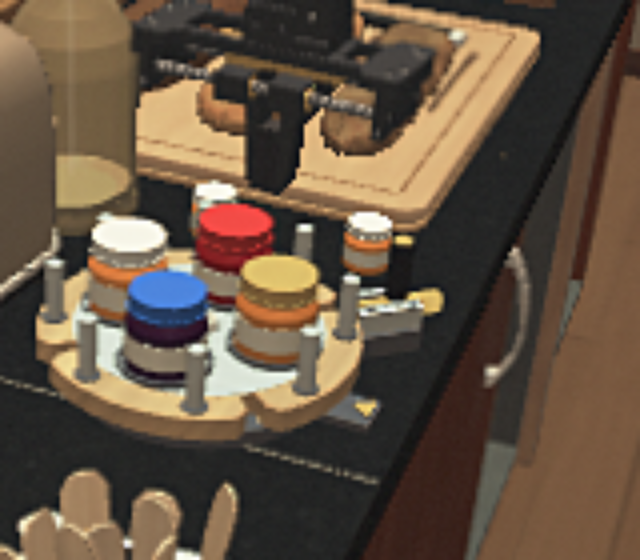

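Request:
carry_out:
  commands:
    - [-0.001, 0.001, 0.02, 0, 0, 0]
    - [-0.001, 0.001, 0.035, 0, 0, 0]
    - [-0.001, 0.001, 0.048, 0, 0, 0]
    - [-0.001, 0.001, 0.048, 0, 0, 0]
    - [-0.001, 0.001, 0.048, 0, 0, 0]

```text
clock: 8.3
tool_pos: [0.5372, -0.212, 0.0508]
eef_rot: [0.741, 0.672, -0.0, -0.0]
contact_force: [0.2, -0.2, -0.6]
opening: 0.004
```

```bash
python3 -c "
from go import *
rows([pol(.1,a,.05) for a in range(264,240,-3)])"
```

```text
t 8.3 pos [ 0.5372 -0.212   0.0508] yaw 84.4 tilt [-0. -0. -1.] F [ 0.2 -0.2 -0.6] op 0.0
r 0.1003 stand ang 267.86105092895184
[0.0004, -0.0067, 0.0008, -0.0, 0.0, 3.0]
[0.0008, -0.012, 0.0008, -0.0, 0.0, 6.0]
[0.0015, -0.0171, 0.0008, -0.0, 0.0, 9.0]
[0.0024, -0.0223, 0.0008, -0.0, 0.0, 12.0]
[0.0037, -0.0274, 0.0008, -0.0, 0.0, 15.0]
[0.0052, -0.0324, 0.0008, -0.0, 0.0, 18.0]
[0.0069, -0.0373, 0.0008, -0.0, 0.0, 21.0]
[0.0089, -0.0422, 0.0008, -0.0, 0.0, 24.0]
```

Request:
carry_out:
  commands:
    - [0.0005, -0.0065, 0, 0, 0, 3]
    - [0.001, -0.012, 0, 0, 0, 6]
    - [0.0015, -0.017, 0, 0, 0, 9]
    - [0.0025, -0.0225, 0, 0, 0, 12]
    - [0.0035, -0.0275, 0, 0, 0, 15]
    - [0.005, -0.0325, 0, 0, 0, 18]
    - [0.007, -0.0375, 0, 0, 0, 21]
    - [0.009, -0.042, 0, 0, 0, 24]
    - [0.009, -0.042, 0, 0, 0, 24]
    - [0.009, -0.042, 0, 0, 0, 24]

```text
clock: 9.3
tool_pos: [0.4968, -0.1991, 0.0513]
eef_rot: [0.864, 0.504, 0.0, 0.0]
contact_force: [-0.1, 0.6, 0.3]
opening: 0.005
```

```bash
python3 -c "
from go import *
s=r.snapshot('scene');cv2.imwrite('pics/e2.png',cv2.resize(s['img'][130:270,260:420],None,fx=4,fy=4))
rows([pol(.1,a,.05) for a in range(240,206,-3)])"
```

```text
t 9.35 pos [ 0.4968 -0.1991  0.0512] yaw 60.5 tilt [ 0.001 -0.    -1.   ] F [0.7 0.7 0.2] op 0.0
r 0.0997 stand ang 243.3996691631926
[-0.0002, -0.0059, 0.0012, 0.1, -0.0, 3.1]
[0.0003, -0.0111, 0.0012, 0.1, -0.0, 6.1]
[0.0009, -0.0163, 0.0012, 0.1, -0.0, 9.1]
[0.0019, -0.0215, 0.0012, 0.1, -0.0, 12.1]
[0.0031, -0.0266, 0.0012, 0.1, -0.0, 15.1]
[0.0046, -0.0316, 0.0011, 0.1, -0.0, 18.1]
[0.0064, -0.0365, 0.0011, 0.1, -0.0, 21.1]
[0.0084, -0.0414, 0.0011, 0.1, -0.0, 24.1]
[0.0107, -0.0461, 0.0011, 0.1, -0.0, 27.1]
[0.0132, -0.0507, 0.0011, 0.1, -0.0, 30.1]
[0.0159, -0.0551, 0.0011, 0.1, -0.0, 33.1]
[0.0189, -0.0594, 0.0011, 0.1, -0.0, 36.1]
```

View pics/e2.png

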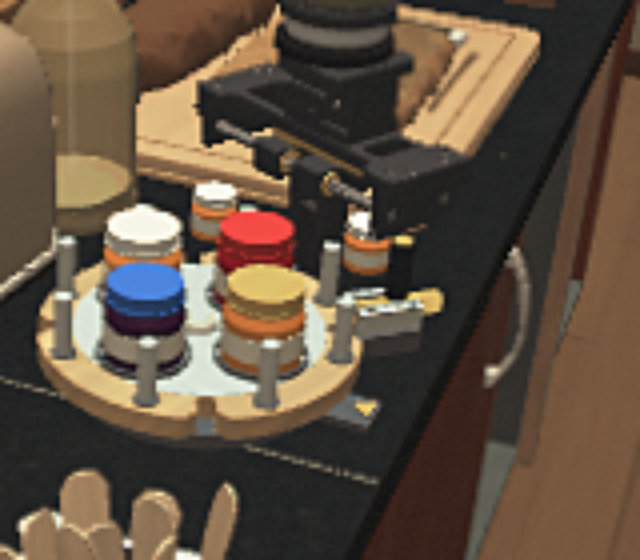

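The table turns with the push (honey moved left to crop (265,310)), with all jars still seated. Continuing.

Request:
carry_out:
  commands:
    - [0, -0.006, 0, 0, 0, 3]
    - [0.0005, -0.011, 0, 0, 0, 6]
    - [0.001, -0.0165, 0, 0, 0, 9]
    - [0.002, -0.0215, 0, 0, 0, 12]
    - [0.003, -0.0265, 0, 0, 0, 15]
    - [0.0045, -0.0315, 0, 0, 0, 18]
    - [0.0065, -0.0365, 0, 0, 0, 21]
    - [0.0085, -0.0415, 0, 0, 0, 24]
    - [0.0105, -0.046, 0, 0, 0, 27]
    - [0.013, -0.0505, 0, 0, 0, 30]
    - [0.016, -0.055, 0, 0, 0, 33]
    - [0.019, -0.0595, 0, 0, 0, 36]

```text
clock: 10.55
tool_pos: [0.455, -0.1535, 0.051]
eef_rot: [0.978, 0.21, 0.001, 0.0]
contact_force: [1.1, -1.2, 0.7]
opening: 0.006
```

Request:
carry_out:
  commands:
    - [0, 0, 0, 0, 0, 0]
    - [0, 0, 0, 0, 0, 0]

```text
clock: 10.75
tool_pos: [0.4542, -0.1531, 0.0508]
eef_rot: [0.977, 0.212, 0.0, -0.0]
contact_force: [0.3, 0.2, -0.8]
opening: 0.008
```

```bash
python3 -c "
from go import *
s=r.snapshot('scene');cv2.imwrite('pics/f2.png',cv2.resize(s['img'][130:270,260:420],None,fx=4,fy=4))
rows([pol(.1,a,.05) for a in range(206,170,-3)])"
```

```text
t 10.8 pos [ 0.4541 -0.1533  0.0508] yaw 24.5 tilt [ 0.  0. -1.] F [-0.  -0.1 -0.4] op 0.01
r 0.1002 stand ang 206.88381072943463
[0.0002, -0.0015, 0.0008, 0.0, -0.0, 1.1]
[0.0005, -0.0068, 0.0008, 0.0, -0.0, 4.1]
[0.001, -0.012, 0.0008, 0.0, -0.0, 7.1]
[0.0018, -0.0172, 0.0008, 0.0, -0.0, 10.1]
[0.0028, -0.0223, 0.0008, 0.0, -0.0, 13.1]
[0.0041, -0.0274, 0.0008, 0.0, -0.0, 16.1]
[0.0057, -0.0323, 0.0008, 0.0, -0.0, 19.1]
[0.0076, -0.0372, 0.0008, 0.0, -0.0, 22.1]
[0.0097, -0.042, 0.0008, 0.0, -0.0, 25.1]
[0.012, -0.0467, 0.0008, -0.0, -0.0, 28.1]
[0.0146, -0.0513, 0.0008, -0.0, -0.0, 31.1]
[0.0174, -0.0557, 0.0008, -0.0, -0.0, 34.1]
```

View pics/f2.png

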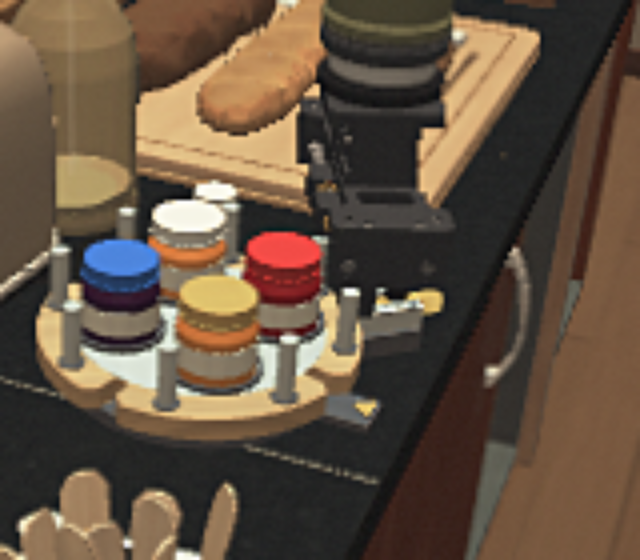

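Request:
carry_out:
  commands:
    - [0, -0.0015, 0, 0, 0, 1]
    - [0.0005, -0.007, 0, 0, 0, 4]
    - [0.001, -0.012, 0, 0, 0, 7]
    - [0.002, -0.017, 0, 0, 0, 10]
    - [0.003, -0.0225, 0, 0, 0, 13]
    - [0.004, -0.0275, 0, 0, 0, 16]
    - [0.0055, -0.0325, 0, 0, 0, 19]
    - [0.0075, -0.037, 0, 0, 0, 22]
    - [0.0095, -0.042, 0, 0, 0, 25]
    - [0.0115, -0.0455, 0, 0, 0, 27]
    - [0.0115, -0.0455, 0, 0, 0, 27]
    - [0.0115, -0.0455, 0, 0, 0, 27]

```text
clock: 12.0
tool_pos: [0.4455, -0.1069, 0.0507]
eef_rot: [1.0, -0.022, -0.0, -0.0]
contact_force: [-0.1, -0.3, -0.3]
opening: 0.003
```

```bash
cat > look.py <<'E'
from go import *
n=sys.argv[1]
t=r.snapshot('top');s=r.snapshot('scene')
for nm,p in(('t',t),('s',s)):
    for l in('jar_red','rim_pin','jar_honey','jar_blue','jar_white','bolt_knob','lock_bolt'):
        for d in r.spot_point(p,l)[:2]:
            c=np.array(d['xyz'][:2])-C;print(nm,l,round(d['p'],2),np.round(d['xyz'],3),'r',round(np.hypot(*c),4),'ang',round((np.degrees(np.arctan2(c[1],c[0]))-Y0)%360,1)) if np.hypot(*c)<.2 else 0
cv2.imwrite(f'pics/{n}s.png',cv2.resize(s['img'][130:270,260:420],None,fx=4,fy=4))
cv2.imwrite(f'pics/{n}t.png',cv2.resize(t['img'][190:330,250:440],None,fx=4,fy=4,interpolation=2))
rows([])
E
python3 look.py g
```

```text
t jar_red 0.65 [ 0.494 -0.118  0.036] r 0.0513 ang 188.9
t rim_pin 0.79 [ 0.573 -0.026  0.078] r 0.0906 ang 75.1
t jar_honey 0.94 [ 0.54  -0.062  0.038] r 0.0502 ang 99.4
t jar_blue 0.75 [ 0.598 -0.111  0.035] r 0.0521 ang 3.5
t jar_white 0.75 [ 0.546 -0.167  0.036] r 0.0549 ang 273.5Traceback (most recent call last):
  File "look.py", line 6, in <module>
    for d in r.spot_point(p,l)[:2]:
             ~~~~~~~~~~~~^^^^^
ValueError: it knows: amber_bottle, bolt_knob, front_spot, jam_stand, jar_blue, jar_honey, jar_red, jar_white, name_card, rim_pin, stick_glass, table_top, teaspoon
```

```bash
sed -i "s/,'lock_bolt'//" look.py; python3 look.py g|tail -9
```

```text
s jar_red 0.47 [ 0.542 -0.113 -0.004] r 0.0031 ang 195.8
s rim_pin 0.89 [ 0.569 -0.024  0.074] r 0.0912 ang 77.4
s jar_honey 0.74 [ 0.539 -0.061  0.038] r 0.0513 ang 100.2
s jar_blue 0.82 [ 0.597 -0.111  0.036] r 0.0511 ang 4.3
s jar_blue 0.45 [ 0.551 -0.16   0.035] r 0.0486 ang 279.5
s jar_white 0.65 [ 0.548 -0.166  0.036] r 0.054 ang 275.5
s bolt_knob 0.58 [ 0.443 -0.207  0.078] r 0.1397 ang 225.3
t 13.1 pos [ 0.4455 -0.107   0.0507] yaw -2.6 tilt [ 0. -0. -1.] F [ 0.  -0.1 -0.3] op 0.01
r 0.1001 stand ang 179.68929963565776
```

View pics/gs.png

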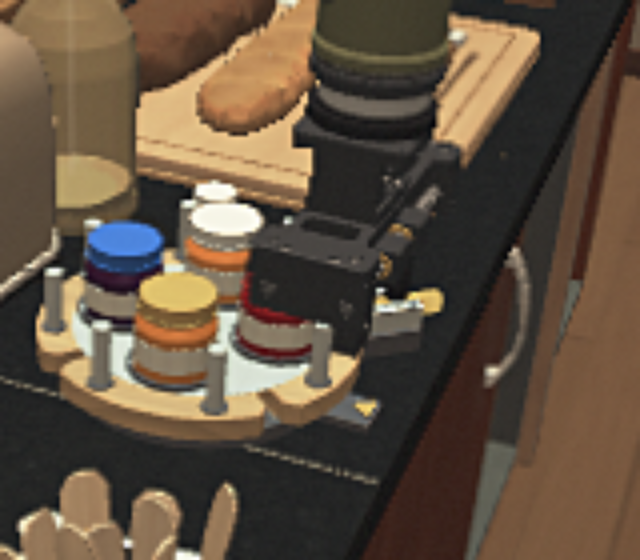

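View pics/gt.png

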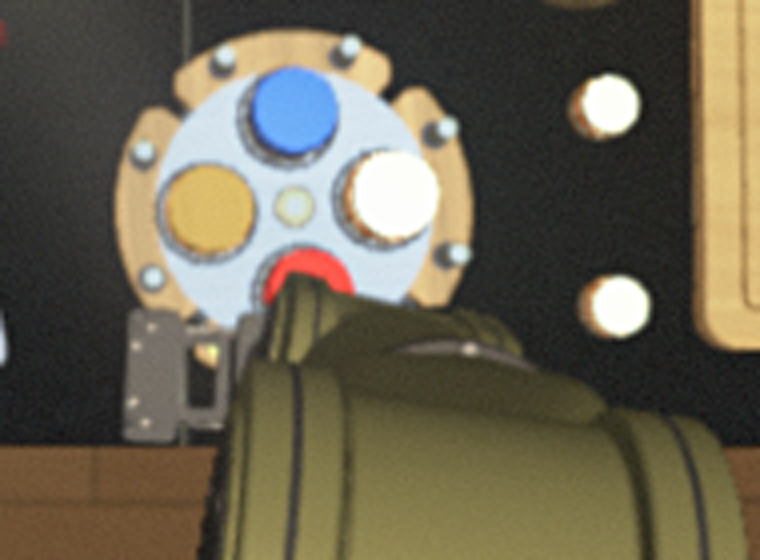

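```bash
cat > ang.py <<'E'
from go import *
def ang(pts):
    s=r.snapshot('top');out=[]
    for p in pts:
        w=atz(s,np.array(p)/4+[250,190]-.375,.078)[:2]-C
        a=(np.degrees(np.arctan2(w[1],w[0]))-Y0)%360
        out.append((a-22.5+22.5)%45-22.5);print(round(np.hypot(*w),4),round(a,1),round(out[-1],2))
    print('mean',np.mean(out))
E
python3 -c "
from ang import *
ang([(224,57),(349,45),(445,127),(457,252),(142,148),(152,275)])"
```

```text
0.0929 30.4 7.94
0.0942 345.0 7.53
0.0936 299.9 7.4
0.0935 255.0 7.49
0.0946 74.5 6.97
0.0938 119.4 6.94
mean 7.378349591280497
```

7.4° are still missing.

```bash
python3 -c "
from go import *
rows([pol(.1,a,.0507) for a in (177.5,175,173,172.3)])"
```

```text
t 13.15 pos [ 0.4455 -0.107   0.0507] yaw -2.6 tilt [ 0. -0. -1.] F [ 0.1 -0.2 -0.6] op 0.01
r 0.1001 stand ang 179.67620142278722
[0.0002, -0.0038, 0.0, 0.0, -0.0, 2.5]
[0.0005, -0.0081, 0.0, 0.0, -0.0, 5.0]
[0.0008, -0.0116, 0.0, 0.0, -0.0, 7.0]
[0.001, -0.0128, 0.0, 0.0, -0.0, 7.7]
```

Request:
carry_out:
  commands:
    - [0, -0.004, 0, 0, 0, 2.5]
    - [0.0005, -0.008, 0, 0, 0, 5]
    - [0.001, -0.0115, 0, 0, 0, 7]
    - [0.001, -0.013, 0, 0, 0, 7.5]
    - [0.001, -0.013, 0, 0, 0, 7.5]
    - [0.001, -0.013, 0, 0, 0, 7.5]

```text
clock: 13.75
tool_pos: [0.4472, -0.0937, 0.0507]
eef_rot: [0.996, -0.088, -0.0, -0.0]
contact_force: [0.0, 0.5, -0.1]
opening: 0.003
```

Request:
carry_out:
  commands:
    - [0, 0.006, 0, 0, 0, 0]
    - [0, 0.006, 0, 0, 0, 0]
    - [-0.002, 0.006, -0.03, 0, 0, 0]
    - [-0.002, 0.006, -0.07, 0, 0, 0]
    - [-0.002, 0.006, -0.1, 0, 0, 0]
    - [-0.002, 0.006, -0.1, 0, 0, 0]
    - [-0.002, 0.006, -0.1, 0, 0, 0]

```text
clock: 14.45
tool_pos: [0.4443, -0.0997, 0.1511]
eef_rot: [0.996, -0.088, 0.001, 0.0]
contact_force: [0.1, -0.2, -0.4]
opening: 0.005
```

```bash
python3 look.py h
python3 -c "
from go import *
rows([pol(.172,225,.15),pol(.172,225,.055)])"
```

```text
t jar_red 0.45 [ 0.489 -0.111  0.037] r 0.0561 ang 181.4
t rim_pin 0.86 [ 0.584 -0.029  0.074] r 0.0918 ang 67.5
t rim_pin 0.64 [ 0.496 -0.109  0.036] r 0.0496 ang 179.2
t jar_honey 0.63 [ 0.547 -0.063  0.038] r 0.0495 ang 90.7
t jar_honey 0.23 [ 0.493 -0.11   0.035] r 0.0526 ang 179.9
t jar_blue 0.96 [ 0.597 -0.117  0.039] r 0.0516 ang 357.4
t jar_white 0.83 [ 0.537 -0.166  0.035] r 0.055 ang 263.6
s jar_red 0.76 [ 0.501 -0.111  0.037] r 0.0449 ang 181.1
s jar_red 0.2 [ 0.54  -0.111 -0.003] r 0.0054 ang 174.0
s rim_pin 0.56 [ 0.586 -0.025  0.077] r 0.0955 ang 67.8
s rim_pin 0.55 [ 0.595 -0.115  0.039] r 0.0493 ang 358.9
s jar_honey 0.61 [ 0.543 -0.06   0.035] r 0.0517 ang 95.7
s jar_blue 0.77 [ 0.595 -0.116  0.038] r 0.0496 ang 357.5
s jar_white 0.6 [ 0.542 -0.163  0.034] r 0.0513 ang 269.3
s bolt_knob 0.67 [ 0.441 -0.205  0.076] r 0.1399 ang 224.4
t 15.15 pos [ 0.4441 -0.0996  0.1507] yaw -10.1 tilt [-0. -0. -1.] F [ 0.9 -0.2  0.3] op 0.0
r 0.1022 stand ang 175.57161529892073
t 15.15 pos [ 0.4441 -0.0996  0.1507] yaw -10.1 tilt [-0. -0. -1.] F [ 0.9 -0.2  0.3] op 0.0
r 0.1022 stand ang 175.57161529892073
[-0.0027, 0.131, 0.0007, 0.0, 0.0, -52.5]
[-0.0027, 0.131, 0.0957, 0.0, 0.0, -52.5]
```

View pics/ht.png

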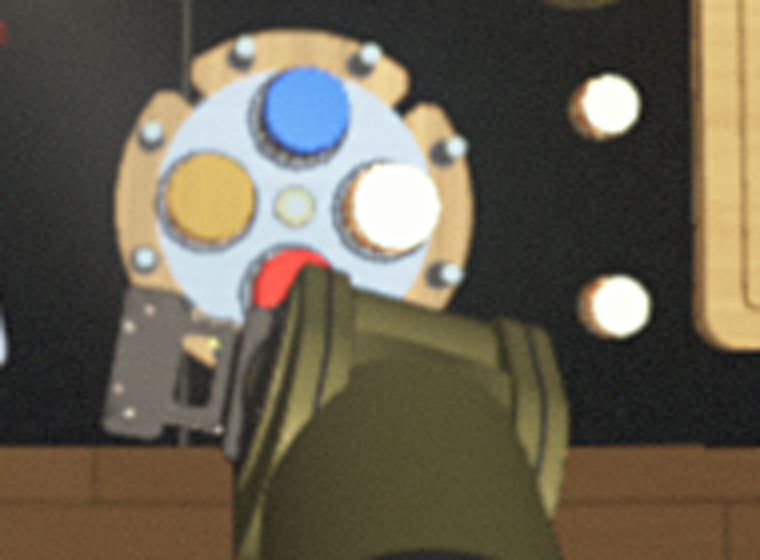

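View pics/hs.png

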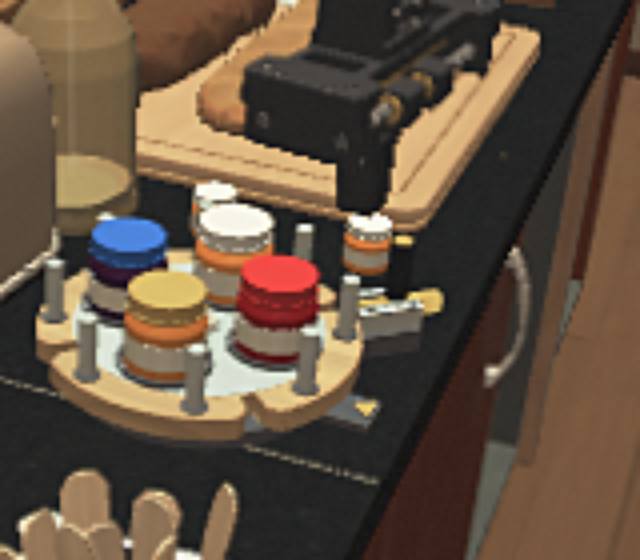

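The pins sit on exactly the same pixels as at the start (e.g. (245,46), (449,272)), so the table is on its locking position with red in front. Next I move outside the knob.

Request:
carry_out:
  commands:
    - [-0.003, 0.131, 0, 0, 0, -52.5]
    - [-0.003, 0.131, 0, 0, 0, -52.5]
    - [-0.003, 0.131, 0, 0, 0, -52.5]
    - [-0.003, 0.131, 0, 0, 0, -52.5]
    - [-0.003, 0.131, 0, 0, 0, -52.5]
    - [-0.003, 0.131, 0, 0, 0, -52.5]
    - [-0.003, 0.131, 0, 0, 0, -52.5]
    - [-0.003, 0.131, 0, 0, 0, -52.5]
    - [-0.003, 0.131, 0, 0, 0, -52.5]
    - [-0.003, 0.131, 0, 0, 0, -52.5]

```text
clock: 16.15
tool_pos: [0.4182, -0.2279, 0.1507]
eef_rot: [0.933, 0.361, -0.0, 0.0]
contact_force: [0.2, -0.2, -0.1]
opening: 0.006
```

```bash
python3 -c "
from go import *
rows([pol(.172,225,.05)])"
```

```text
t 16.15 pos [ 0.4182 -0.2279  0.1507] yaw 42.3 tilt [-0. -0. -1.] F [ 0.2 -0.2 -0.1] op 0.01
r 0.1721 stand ang 224.91472894138508
[0.0001, 0.0002, 0.1007, 0.0, 0.0, -0.0]
```

Request:
carry_out:
  commands:
    - [0, 0, 0.04, 0, 0, 0]
    - [0, 0, 0.075, 0, 0, 0]
    - [0, 0, 0.1, 0, 0, 0]
    - [0, 0, 0.1, 0, 0, 0]
    - [0.005, 0, 0.1, 0, 0, 0]
    - [0.01, 0, 0.1, 0, 0, 0]
    - [0.013, 0, 0.1, 0, 0, 0]
    - [0.017, 0, 0.1, 0, 0, 0]
    - [0.021, 0, 0.1, 0, 0, 0]
    - [0.025, 0, 0.1, 0, 0, 0]
    - [0.029, 0, 0.1, 0, 0, 0]
    - [0.033, 0, 0.1, 0, 0, 0]

```text
clock: 17.35
tool_pos: [0.4428, -0.2057, 0.0508]
eef_rot: [0.932, 0.362, 0.0, 0.0]
contact_force: [-1.2, -2.2, 1.1]
opening: 0.006
```

Request:
carry_out:
  commands:
    - [0.002, 0, 0, 0, 0, 0]
    - [0.004, 0, 0, 0, 0, 0]
    - [0.004, 0, 0, 0, 0, 0]
    - [0.004, 0, 0, 0, 0, 0]

```text
clock: 17.75
tool_pos: [0.4439, -0.2046, 0.0507]
eef_rot: [0.933, 0.361, -0.002, 0.0]
contact_force: [-2.7, -5.8, 4.2]
opening: 0.01
```

```bash
python3 -c "
from go import *
rows([pol(.1342,225,.05)])"
```

```text
t 17.75 pos [ 0.4439 -0.2046  0.0507] yaw 42.3 tilt [-0.003 -0.002 -1.   ] F [-2.7 -5.8  4.2] op 0.01
r 0.1374 stand ang 224.93058865767176
[0.0032, 0.0002, 0.0007, -0.0, 0.2, -0.1]
```

Request:
carry_out:
  commands:
    - [0.002, 0, 0, 0, 0, 0]
    - [0.004, 0, 0, 0, 0, 0]
    - [0.004, 0, 0, 0, 0, 0]

```text
clock: 18.05
tool_pos: [0.4439, -0.2045, 0.0508]
eef_rot: [0.933, 0.359, -0.005, 0.001]
contact_force: [-7.6, -10.8, 5.7]
opening: 0.009
```

```bash
python3 -c "
from go import *
rows([])"
```

```text
t 18.05 pos [ 0.4439 -0.2045  0.0508] yaw 42.1 tilt [-0.008 -0.005 -1.   ] F [ -7.6 -10.8   5.7] op 0.01
r 0.1373 stand ang 224.9042361333666
```

Solid stop: 13 N and no motion, at the home distance. I'll back off, lift and check.

Request:
carry_out:
  commands:
    - [-0.01, 0, 0, 0, 0, 0]
    - [-0.02, 0, 0, 0, 0, 0]
    - [-0.03, 0, 0, 0, 0, 0]
    - [-0.03, 0, -0.04, 0, 0, 0]
    - [-0.03, 0, -0.08, 0, 0, 0]
    - [-0.03, 0.03, -0.12, 0, 0, 0]
    - [-0.03, 0.08, -0.15, 0, 0, 0]
    - [-0.03, 0.13, -0.15, 0, 0, 0]
    - [-0.03, 0.16, -0.15, 0, 0, 0]
    - [-0.03, 0.16, -0.15, 0, 0, 0]
    - [-0.03, 0.16, -0.15, 0, 0, 0]

```text
clock: 19.15
tool_pos: [0.5336, -0.3384, 0.1998]
eef_rot: [0.932, 0.362, -0.0, -0.001]
contact_force: [-0.7, -0.2, -0.3]
opening: 0.004
```

```bash
python3 look.py i
```

```text
t jar_red 0.61 [ 0.49  -0.114  0.036] r 0.0557 ang 184.2
t rim_pin 0.94 [ 0.582 -0.032  0.079] r 0.0875 ang 68.2
t jar_honey 0.77 [ 0.547 -0.06   0.036] r 0.0518 ang 91.0
t jar_blue 0.85 [ 0.599 -0.118  0.034] r 0.0539 ang 356.1
t jar_white 0.96 [ 0.539 -0.166  0.034] r 0.0544 ang 265.4
t jar_white 0.65 [ 0.604 -0.301  0.002] r 0.1978 ang 289.9
t bolt_knob 0.72 [ 0.459 -0.196  0.077] r 0.1201 ang 226.6
s jar_red 0.83 [ 0.496 -0.11   0.037] r 0.0492 ang 180.6
s rim_pin 0.59 [ 0.58  -0.026  0.076] r 0.0928 ang 70.8
s jar_honey 0.86 [ 0.548 -0.061  0.035] r 0.0509 ang 90.0
s jar_blue 0.87 [ 0.594 -0.116  0.036] r 0.049 ang 358.4
s jar_white 0.66 [ 0.542 -0.166  0.038] r 0.054 ang 269.3
s bolt_knob 0.6 [ 0.459 -0.19   0.077] r 0.1169 ang 224.7
t 19.85 pos [ 0.5342 -0.3387  0.2008] yaw 42.4 tilt [-0. -0. -1.] F [0.3 0.1 0.1] op 0.0
r 0.2269 stand ang 269.7561066433117
```

View pics/is.png

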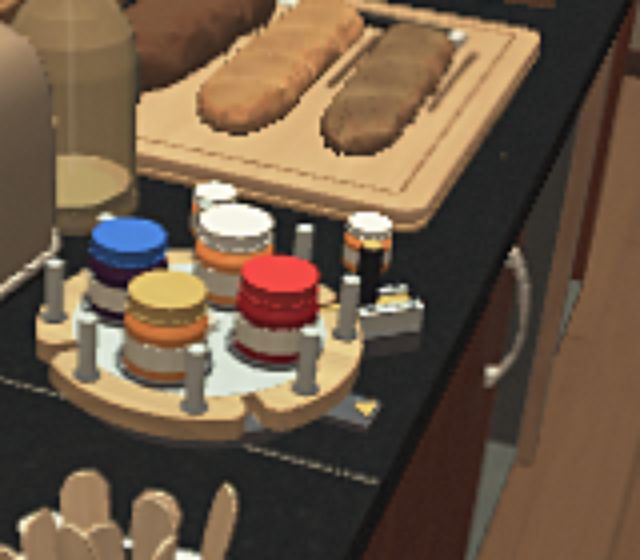

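View pics/it.png

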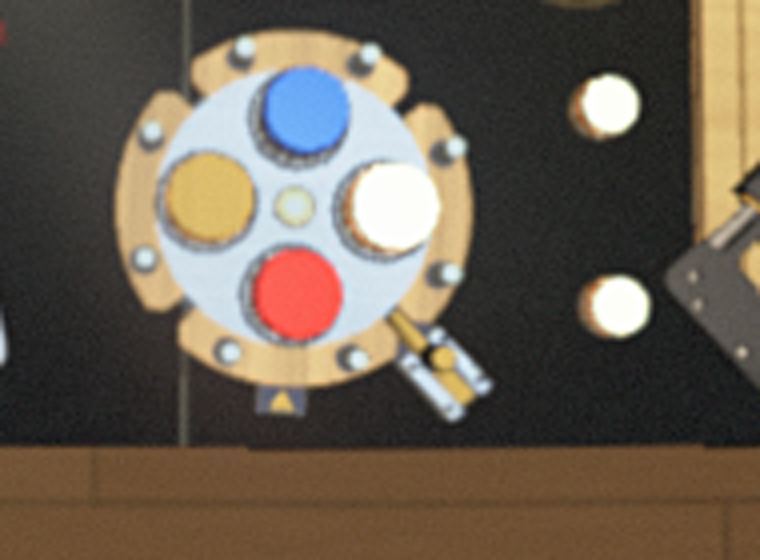

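The red lid is at the front (298,294), and the knob is back at (441,356), the same pixel as at the start. I'll do one numeric comparison of the bolt region, then hand in.

```bash
python3 -c "
from go import *
a=cv2.imread('pics/top0.png');s=r.snapshot('top');b=s['img']
g=lambda i:np.float32(cv2.cvtColor(i[268:298,343:375],6))
print(cv2.phaseCorrelate(g(a),g(b)),np.abs(g(a)-g(b)).mean(),np.abs(g(a)-g(b)).max())
t=r.get_state();print(t['clock'],t['contact_force'])
r.finish_job()"
```

```text
((-0.013852039090394896, -0.02795745424039886), 1.001137226074934) 2.8447917 22.0
19.9 [-0.57991222 -0.10940752  0.33334489]
the job is handed in; nothing more can be done
```

The red-lidded jar now stands at the front behind the brass pointer, and the bolt is locked home again. The job was handed in at about 20 s of the 72 s allowed.

- **Opening the bolt:** I pushed the knob outward with closed fingers until it stopped. At the stop it took about 7 N with no further movement.
- **Turning:** I pushed one rim pin to turn the table 90° clockwise. It finished with the pins on the same image positions as at the start.
- **Locking:** I pushed the knob back in to a firm stop, about 13 N at the wrist with no movement, then moved the arm clear.

**Last checks:**
- The bolt region in the top camera matches the starting picture to within 0.03 pixel.
- The networks put the knob 117–120 mm from the axis; home is 119 mm.
- They put the red jar at 181–184°, 49–56 mm from the axis; the target is 180° and 52 mm, so this is about their accuracy.
- All four jars stand in their seats, and the wrist force is back to about zero.

The other items (teaspoons, name card, glass of sticks and bottle) were not in the path. I did not measure their positions again at the end. A few low-confidence network reports during the work disagreed, for example calling the knob a red jar. I discarded them after checking the pictures.

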